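# Sort left and right guide brackets onto sloped trays, against their stops

## Task

Sort the two mirror-image guide brackets: the left-hand one (cheek with the orange roller at the left when its wall is at the back) goes onto the blue sloped tray, the right-hand one onto the red. Lay each with its foot flat on the slope, about in the middle of the tray's width, square to it, wall uphill, and slid gently down until the front edge of its foot really bears on the stop bar, whose setting differs each time. Never force a bracket against the bar; let go so that both stay there, and leave everything else on the bench where it is.

Things in the scene. Friction and masses are not known exactly. Their poses are not given: they have to be found in the camera images.
- left_bracket: Left-hand aluminium bracket, about 0.26 kg. Foot 70 (x) x 110 (y) x 6 mm; wall 6 mm thick along its whole +x edge, top 60 mm above the underside; cheek at its left (+y) end, 46 mm high, with a orange roller 36 mm across, 14 mm long, outside it. Origin: centre of the foot's underside; x from the foot's free front edge to the wall, y left, z up. Starts on its foot, wall away from the robot.
- left_bracket_grip (a point): Grip point of the left-hand bracket: in the middle of the thickness and width of its wall (6 mm thick in x, so fingers close along x), 40 mm above the underside of the foot, 20 mm below the wall's top. Bracket-frame offset (32, 0, 40) mm.
- left_bracket_toe (a point): Middle of the free front edge of the left-hand bracket's foot, 3 mm above its underside. Bracket-frame offset (-35, 0, 3) mm.
- right_bracket: Right-hand aluminium bracket, about 0.26 kg. Foot 70 (x) x 110 (y) x 6 mm; wall 6 mm thick along its whole +x edge, top 60 mm above the underside; cheek at its right (-y) end, 46 mm high, with a orange roller 36 mm across, 14 mm long, outside it. Origin: centre of the foot's underside; x from the foot's free front edge to the wall, y left, z up. Starts on its foot, wall away from the robot.
- right_bracket_grip (a point): Grip point of the right-hand bracket: in the middle of the thickness and width of its wall (6 mm thick in x, so fingers close along x), 40 mm above the underside of the foot, 20 mm below the wall's top. Bracket-frame offset (32, 0, 40) mm.
- right_bracket_toe (a point): Middle of the free front edge of the right-hand bracket's foot, 3 mm above its underside. Bracket-frame offset (-35, 0, 3) mm.
- blue_deck: Sloping blue tray deck for the left-hand bracket, fixed, 180 (x) x 170 (y) mm, no side walls, leaning 25 degrees with its low end towards the robot. Grippy ribbed liner (friction about 0.9): a bracket stays where put, it does not slide down by itself. Origin: centre of the upper surface, 65 mm above the bench; x uphill, y level, z the outward normal.
- blue_gate: Side scales of the blue tray, carrying its steel stop bar. Origin on the bench below the deck's centre, z up. The bar lies square across the deck near its low end, 12 mm thick, 14 mm high, clamped firmly (90 N). It is set anew each time: its uphill face is 33 to 78 mm downhill of the deck's centre; this pose does NOT tell where: see it or feel for it.
- red_deck: Sloping red tray deck for the right-hand bracket, fixed, 180 (x) x 170 (y) mm, no side walls, leaning 25 degrees with its low end towards the robot. Grippy ribbed liner (friction about 0.9): a bracket stays where put, it does not slide down by itself. Origin: centre of the upper surface, 65 mm above the bench; x uphill, y level, z the outward normal.
- red_gate: Side scales of the red tray, carrying its steel stop bar. Origin on the bench below the deck's centre, z up. The bar lies square across the deck near its low end, 12 mm thick, 14 mm high, clamped firmly (90 N). It is set anew each time: its uphill face is 33 to 78 mm downhill of the deck's centre; this pose does NOT tell where: see it or feel for it.
- spool: Bystander, leave it alone: copper wire spool, 42 mm across, 55 mm high, standing between the two brackets. Origin at its underside (z up).
- bobbin: Bystander, leave it alone: white bobbin with copper winding, 64 mm across, 50 mm high, standing beyond the trays. Origin at its underside (z up).
- driver: Bystander, leave it alone: screwdriver lying beyond the brackets. Origin at its underside.
- spanner: Bystander, leave it alone: spanner lying near the robot on its left. Origin at its underside.
- oiler: Bystander, leave it alone: small jar 44 mm across, 90 mm high, near the robot on its right. Origin at its underside (z up).
- tester: Bystander, leave it alone: yellow meter, 80 x 150 x 30 mm, lying beyond the trays. Origin at its underside (z up).
Things that resemble listed ones, but are neither listed nor needed, are in the scene too. Leave any green or yellow look-alike of the left_bracket alone.

How it is judged (in metres and radians):
At the end, for the whole second after the job is handed in: Left bracket on the blue deck, right on the red: each touching its stop bar (over 0.1 N), foot flat on the deck (0.1 rad), square (0.12 rad), front edge downhill (over 20 mm below the deck centre), within 35 mm of mid-width, at rest (contact force between left_bracket and blue_gate above 0.1 N and angle between the z axis of left_bracket and the z axis of blue_deck, either way round below 0.1 rad and angle between the y axis of left_bracket and the y axis of blue_deck, either way round below 0.12 rad and x of left_bracket_toe in the frame of blue_deck below -0.02 m and y of left_bracket_toe in the frame of blue_deck between -0.035 and 0.035 m and z of left_bracket_toe in the frame of blue_deck below 0.012 m and linear speed of each of left_bracket, right_bracket below 0.02 m/s and contact force between right_bracket and red_gate above 0.1 N and angle between the z axis of right_bracket and the z axis of red_deck, either way round below 0.1 rad and angle between the y axis of right_bracket and the y axis of red_deck, either way round below 0.12 rad and x of right_bracket_toe in the frame of red_deck below -0.02 m and y of right_bracket_toe in the frame of red_deck between -0.035 and 0.035 m and z of right_bracket_toe in the frame of red_deck below 0.012 m).
It fails at once if a bracket forced against a stop bar (more than 60 N) (contact force between any of left_bracket, right_bracket and blue_gate above 60 N or contact force between any of left_bracket, right_bracket and red_gate above 60 N).
It fails at once if a bystander moved by more than 25 mm (distance of any of spool, bobbin, driver, spanner, oiler, tester from where it was at the start of the episode above 0.025 m).
It also fails if it takes over 59 s, if anything falls off the work surface, if the arm or the gripper's body presses on something with over 40 N, if the wrist force passes 120 N, or if a joint passes its speed limit or range.

## Robot

A 6-joint arm with a two-finger parallel gripper is mounted at the origin on the work surface. World frame = base frame: x ahead of the robot, y to its left, z up, the work surface at z = 0. Lengths are in mm, angles in rad, forces in N, time in s.
With the tool pointing down it reaches from about 400 to 825 mm from the base axis. Payload 7 kg.
Tool frame: the origin (TCP) lies at the very end of the fingers, on their centre line; the grasp point (between the pads) lies 19 mm behind it; z points along the fingers, y is the line along which they close (so a half turn about z gives the same grasp; the last joint's range is limited). The gripper opens to 88 mm and grips with 3 to 60 N. Pads are 19 mm wide; open, the fingers measure 130 mm over their backs; the gripper's body (78 mm by 193 mm) begins 47 mm behind the grasp point.
Start: joints at [-0.99, 0.359, 0.012, 0, -1.224, -0.288], TCP at [194.802, -646.257, 226.561] pointing down, gripper open.
Joint ranges: [-3.07, 3.07], [-1.43, 2.12], [-1.02, 1.25], [-3.03, 1.67], [-3.05, -0], [-3.03, 3.03]. Speed limits (rad/s): [2.39, 2.39, 3.01, 3.14, 3.14, 3.14].

## Interface

Orientations are given as a unit quaternion [x, y, z, w].
In Python, from plant import bot gives the robot as it stands. Calls block until the motion is done:
- bot.move_ptp(position, orientation): joint-space move of the TCP to a pose.
- bot.line_to(position, velocity=150, ori=None): straight line of the TCP; ori=None keeps the orientation; velocity is the mean speed in mm/s.
- bot.move_joints(angles): joint-space move.
- bot.move_gripper(opening, force=None): finger opening in mm; force is the grip in N (None keeps the last); returns when the fingers have stopped.
- bot.pause(seconds).
- bot.solve_ik(position, orientation): joint angles nearest the present ones, or None.
- bot.read_state(): the state.
- bot.camera(name): name is "side" or "top" or "wrist"; returns the picture (420x560x3 uint8, red, green, blue); there is no depth.
- bot.get_calibration(name): a dict with "fx", "fy", "cx", "cy" (pixels), "distortion" ([k1, k2, p1, p2, k3] as OpenCV has them; the pictures are not rectified), "view" (4x4, takes a point from world to camera coordinates); the wrist camera has in their place "T_tool_cam" (4x4, takes a point from camera to tool coordinates, whose origin is the TCP and whose axes are the flange's). Camera axes: x right, y up, looking along -z (the intrinsics and any distortion apply to the point x, -y, -z); pixel columns grow to the right and rows downward; lengths in mm; the calibration is good to about 2 mm. A picture is of the moment at which its call begins: read the wrist's pose just before it. get_calibration takes no time and is no camera call.
A pose or a line that the arm cannot do raises bot.Unreachable and nothing moves.
- bot.close_job(): hands the job in; it is judged then, once.
The state is a dict: "t": time; "joint_pos": joint angles; "qvel": joint speeds; "tau": joint torques, N m; "tcp_pos": TCP position; "eef_rot": TCP orientation; "contact_force": force on the tool from outside, world axes, zero at the start; "moment": the same for the moment, N m; "width": finger opening in mm; "finger_force": force on a finger pad.
Only numpy, scipy, OpenCV 4.12 (cv2) and the standard library are available. Lean on these libraries where they do the work, as an engineer would, in place of code of your own. Each camera call takes 0.05 s, during which the arm holds its last target. There are 200 camera calls.

## Working session

There is one attempt and no reset: what is moved stays moved. The work goes in short steps, each a Python script; the robot and the scene stay as the last script left them, time stands still between calls to the robot, and variables do not carry over. Pictures are saved under pics/ and viewed, at most 10 in all, crops included, and the job is handed in when it is done.

```bash
mkdir -p pics; ls; python3 - <<'E'
from plant import bot
import cv2
for n in ["top","side"]:
    im=bot.camera(n); cv2.imwrite(f"pics/{n}0.png",im[:,:,::-1]); c=bot.get_calibration(n); print(n,c)
print(bot.get_calibration("wrist")); print(bot.read_state())
E
```

```text
pics
top {'fx': 447.06086889248644, 'fy': 447.06086889248644, 'cx': 281.6287779128323, 'cy': 203.95203704007045, 'distortion': array([0.0393093, 0.       , 0.       , 0.       , 0.       ]), 'view': array([[ 1.40406859e-03, -9.99965720e-01,  8.16008156e-03,
         2.11077067e+01],
       [ 9.94748553e-01,  2.23174924e-03,  1.02324655e-01,
        -5.38977068e+02],
       [-1.02339359e-01,  7.97355849e-03,  9.94717587e-01,
        -1.11917970e+03],
       [ 0.00000000e+00,  0.00000000e+00,  0.00000000e+00,
         1.00000000e+00]])}
side {'fx': 546.4187068915704, 'fy': 546.4187068915704, 'cx': 287.71519281830155, 'cy': 208.42870866525914, 'distortion': array([-0.1731421,  0.       ,  0.       ,  0.       ,  0.       ]), 'view': array([[-6.95382779e-01, -7.18554919e-01, -1.10281368e-02,
         3.94569909e+02],
       [ 3.97160778e-01, -3.97051899e-01,  8.27413504e-01,
        -2.55633660e+02],
       [-5.98920786e-01,  5.70989158e-01,  5.61484883e-01,
        -1.10838141e+03],
       [ 0.00000000e+00,  0.00000000e+00,  0.00000000e+00,
         1.00000000e+00]])}
{'fx': 307.9218155
[... 544 characters left out ...]
int_pos': array([-9.89906887e-01,  3.59315493e-01,  1.11292983e-02, -3.21726060e-04,
       -1.22411202e+00, -2.88072607e-01]), 'qvel': array([-3.50741931e-05, -2.88471538e-03,  1.53090582e-03,  1.03572857e-03,
       -4.55635795e-04,  1.05138224e-03]), 'tau': array([-2.03228039e-03, -5.84163094e+01,  2.93750238e+01,  7.01557025e+00,
        1.01719241e-02, -5.94124822e-05]), 'tcp_pos': array([ 194.66277457, -645.84484345,  225.70464006]), 'eef_rot': array([-1.45831693e-01,  9.89309118e-01,  7.44842209e-04, -1.78904617e-04]), 'contact_force': array([-0.74530058, -0.16296766,  0.12719668]), 'moment': array([0.02479676, 0.02118938, 0.00102214]), 'finger_force': 0.0, 'width': 87.69064158374313}
```

View pics/top0.png

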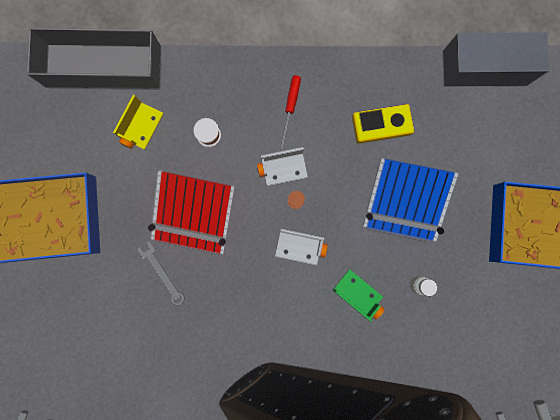

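View pics/side0.png

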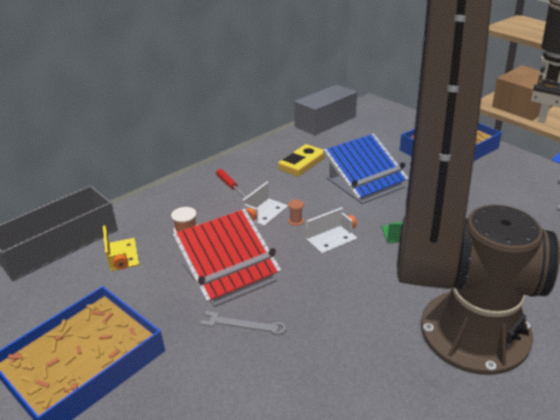

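```bash
cat > h.py <<'E'
import numpy as np, cv2
from plant import bot
from scipy.spatial.transform import Rotation as R
A=np.deg2rad(25)
def rays(cal,px,T=None):
    px=np.asarray(px,float).reshape(-1,1,2)
    K=np.array([[cal['fx'],0,cal['cx']],[0,cal['fy'],cal['cy']],[0,0,1]])
    p=cv2.undistortPoints(px,K,np.asarray(cal['distortion'])).reshape(-1,2)
    d=np.c_[p[:,0],-p[:,1],-np.ones(len(p))]
    if T is None: T=np.linalg.inv(cal['view'])
    return T[:3,3], d@T[:3,:3].T
def cast(o,d,p0,n):
    s=((np.asarray(p0)-o)@n)/(d@n); return o+d*s[:,None]
def wristT(st,cal):
    T=np.eye(4);T[:3,:3]=R.from_quat(st['eef_rot']).as_matrix();T[:3,3]=st['tcp_pos'];return T@cal['T_tool_cam']
def deck_axes(yaw):
    Rm=R.from_euler('z',yaw).as_matrix()@R.from_euler('y',-A).as_matrix(); return Rm
E
python3 - <<'E'
from h import *
im=cv2.imread('pics/top0.png')
cs=[(370,150),(150,165),(255,140),(265,215)]
t=[cv2.resize(im[y:y+ (100 if i<2 else 60), x:x+(100 if i<2 else 80)],None,fx=4 if i<2 else 5,fy=4 if i<2 else 5,interpolation=cv2.INTER_CUBIC)[:300,:400] if 0 else cv2.resize(im[y:y+75+15*(i<2),x:x+100],(400,300),interpolation=cv2.INTER_CUBIC) for i,(x,y) in enumerate([(362,152),(145,166),(245,130),(255,210)])]
cv2.imwrite('pics/c.png',np.vstack([np.hstack(t[:2]),np.hstack(t[2:])]))
E
```

```text
(no output)
```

View pics/c.png

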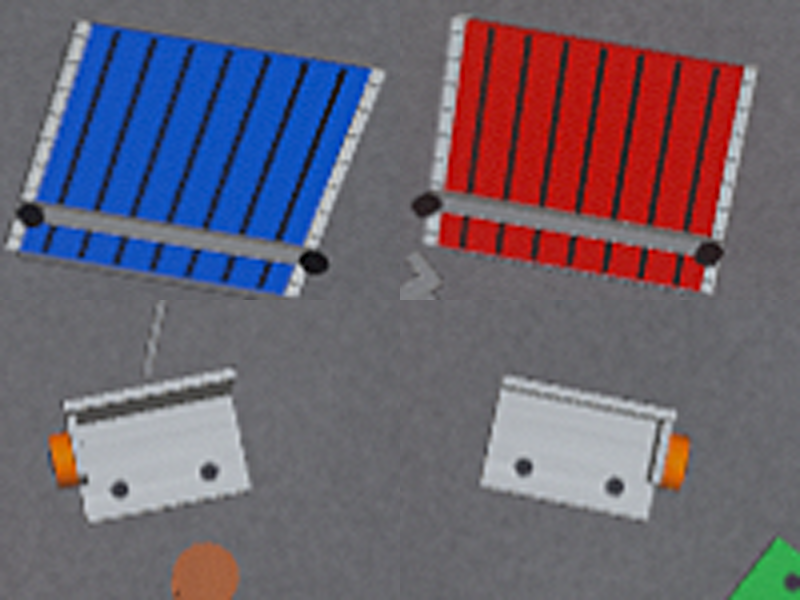

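```bash
python3 - <<'E'
from h import *
cal=bot.get_calibration('top')
def orig(pts,i):
    ox,oy=[(362,152),(145,166),(245,130),(255,210)][i]; cx,cy=[(0,0),(400,0),(0,300),(400,300)][i]
    p=np.array(pts,float)-[cx,cy]; return p/[4,300/90 if i<2 else 4]+[ox,oy]-0.4
decks={'blue':(0,[(88,25),(372,70),(285,292),(22,249)],[(44,206),(305,246)]),'red':(1,[(468,20),(745,68),(703,290),(438,244)],[(441,192),(714,237)])}
for k,(i,c,b) in decks.items():
    o,d=rays(cal,orig(c,i)); ctr=np.array([540,0,65.]); yaw=0
    for _ in range(20):
        M=deck_axes(yaw); P=cast(o,d,ctr,M[:,2]); ctr=P.mean(0); ctr=np.array([ctr[0],ctr[1],65])
        u=P[0]+P[1]-P[2]-P[3]; l=P[0]+P[3]-P[1]-P[2]
        yaw=np.arctan2(-l[0],l[1])  # width direction is level
    q=(P-ctr)@M
    ob,db=rays(cal,orig(b,i)); B=(cast(ob,db,ctr+14*M[:,2],M[:,2])-ctr)@M
    print(k,ctr.round(1),yaw.round(3),np.arctan2(u[1],u[0]).round(3),'\n',q.round(1),'\nbar top uphill edge',B.round(1))
for k,i,f,w in [('left',2,[(90,522),(250,488)],[(68,408),(235,375)]),('right',3,[(482,487),(647,520)],[(505,382),(675,414)])]:
    o,d=rays(cal,orig(f,i)); F=cast(o,d,[0,0,6],np.array([0,0,1.]))
    o,d=rays(cal,orig(w,i)); W=cast(o,d,[0,0,60],np.array([0,0,1.]))
    for n,P in (('F',F),('W',W)):
        v=P[0]-P[1]; print(k,n,P.mean(0).round(1),np.linalg.norm(v).round(1),np.arctan2(-v[0],v[1]).round(3))
    print('toe-wall dist',np.linalg.norm((W-F).mean(0)[:2]))
E
```

```text
blue [ 545.2 -293.9   65. ] -0.192 -0.185 
 [[ 88.9  87.    0. ]
 [ 89.  -85.8   0. ]
 [-89.  -85.1   0. ]
 [-88.9  84.   -0. ]] 
bar top uphill edge [[-47.5  81.7  14. ]
 [-45.7 -81.5  14. ]]
red [511.8 244.4  65. ] -0.204 -0.205 
 [[ 89.7  84.8   0. ]
 [ 89.8 -84.9   0. ]
 [-89.8 -85.6   0. ]
 [-89.7  85.7   0. ]] 
bar top uphill edge [[-40.4  83.7  14. ]
 [-38.6 -87.9  14. ]]
left F [602.2   7.6   6. ] 107.6 0.214
left W [666.1  20.3  60. ] 107.4 0.201
toe-wall dist 65.09703440867534
right F [394.7 -14.6   6. ] 108.4 -0.194
right W [460.7 -28.4  60. ] 106.9 -0.184
toe-wall dist 67.41690180780984
```

```bash
cat >> h.py <<'E'
def quat(M,s):  # M: columns x(uphill/bracket x),y,n
    y=s*M[:,0]; z=-M[:,2]; return R.from_matrix(np.c_[np.cross(y,z),y,z]).as_quat()
yawM=lambda a:R.from_euler('z',a).as_matrix()
DECK={'blue':(np.array([545.2,-293.9,65]),deck_axes(-0.19),-46.5),'red':(np.array([511.8,244.4,65]),deck_axes(-0.204),-39.5)}
BR={'left':(np.array([666.1,20.3,0]),0.207),'right':(np.array([460.5,-28.3,0]),-0.19)}
def deckp(k,x,y,z):
    c,M,_=DECK[k]; return c+M@np.array([x,y,z])
def pick(b,s):
    w,a=BR[b]; q=quat(yawM(a),s); p=w.copy()
    bot.move_gripper(46,force=45)
    p[2]=180; bot.move_ptp(p,q)
    p[2]=90; bot.line_to(p,250); p[2]=22.5; bot.line_to(p,80)
    st=bot.read_state(); print('at',st['tcp_pos'].round(1),st['contact_force'].round(1))
    bot.move_gripper(0,force=45)
    st=bot.read_state(); print('gripped w',st['width'],st['finger_force'],st['tcp_pos'].round(1),st['contact_force'].round(1))
    p[2]=210; bot.line_to(p,150); st=bot.read_state(); print('lifted',st['width'],st['finger_force'],st['contact_force'].round(2),'t',st['t'])
E
python3 - <<'E'
from h import *
for s in (1,-1):
  for b,k in (('left','blue'),('right','red')):
    w,a=BR[b]; 
    for z in (180,22.5):
        j=bot.solve_ik([w[0],w[1],z],quat(yawM(a),s)); print(s,b,z,None if j is None else np.round(j,2))
    for x,z in ((30,60),(20,21)):
        j=bot.solve_ik(deckp(k,x,0,z),quat(DECK[k][1],s)); print(s,k,x,None if j is None else np.round(j,2))
E
```

```text
1 left 180 [ 0.32  0.37 -0.07  0.   -1.12  3.03]
1 left 22.5 [ 0.32  0.53 -0.23  0.   -0.81  3.03]
1 blue 30 None
1 blue 20 None
1 right 180 [ 0.37  0.04 -0.51  0.   -1.02  2.58]
1 right 22.5 [ 0.37  0.26 -0.7   0.   -0.61  2.58]
1 red 30 [ 0.93  0.12 -0.92  0.89 -0.52  1.23]
1 red 20 [ 0.81  0.18 -0.99  1.17 -0.4   1.04]
-1 left 180 [ 0.32  0.37 -0.07  0.   -1.12 -0.12]
-1 left 22.5 [ 0.32  0.53 -0.23  0.   -0.81 -0.12]
-1 blue 30 [-0.18  0.16 -0.61  0.02 -0.37 -0.03]
-1 blue 20 [-0.18  0.22 -0.64  0.02 -0.27 -0.03]
-1 right 180 [ 0.37  0.04 -0.51  0.   -1.02 -0.56]
-1 right 22.5 [ 0.37  0.26 -0.7   0.   -0.61 -0.56]
-1 red 30 [ 0.93  0.12 -0.92  0.89 -0.52 -1.91]
-1 red 20 [ 0.81  0.18 -0.99  1.17 -0.4  -2.11]
```

```bash
python3 - <<'E'
from h import *
pick('left',-1)
cv2.imwrite('pics/w1.png',bot.camera('side')[:,:,::-1])
E
```

```text
at [666.5  20.4  22.9] [-0.2 -0.4  0.9]
gripped w 5.966203573118115 45.0000661611557 [666.3  20.4  22.6] [ 0.2 -0.7  0.5]
lifted 5.6639681329102505 44.999125599861145 [-0.5   0.09 -2.3 ] t 7.475
```

View pics/w1.png

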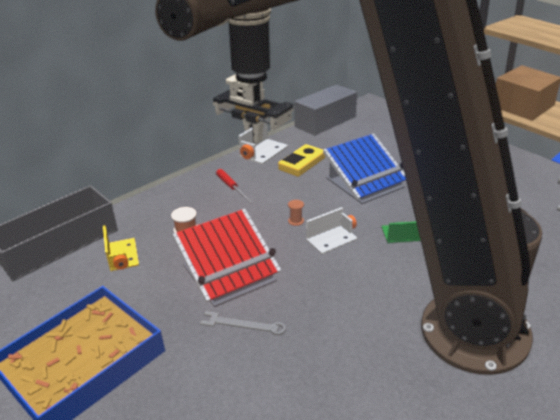

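```bash
cat >> h.py <<'E'
def place(k,s,x0,zoff=22.6,ybias=0,fstop=8):
    c,M,bar=DECK[k]; q=quat(M,s)
    bot.move_ptp(deckp(k,x0,ybias,zoff+70),q)
    bot.line_to(deckp(k,x0,ybias,zoff+7),120); bot.pause(.3)
    F=lambda: M.T@bot.read_state()['contact_force']
    f0=np.mean([F(),(bot.pause(.05),F())[1]],0); print('f0',f0.round(2))
    z=zoff+7
    while z>zoff-6:
        z-=.5; bot.line_to(deckp(k,x0,ybias,z),15); f=F()-f0
        if f[2]>4: break
    print('down',z-zoff,f.round(1))
    z+=.2; x=x0
    while x>x0-60:
        x-=.7; bot.line_to(deckp(k,x,ybias,z),14); f=F()-f0
        if f[0]>fstop+0.9*max(f[2],0): break
        if f[2]>8: z+=.2
        if f[2]<.5: z-=.1
        if int((x0-x)/.7)%6==0: print(round(x,1),round(z-zoff,1),f.round(1))
    st=bot.read_state(); t=M.T@(st['tcp_pos']-c)
    print('stop x',x,f.round(1),'tcp deck',t.round(1),'expected x',bar+67,'t',st['t'],'w',st['width'])
E
python3 - <<'E'
from h import *
place('blue',-1,34)
E
```

```text
f0 [-1.14  0.12 -2.22]
down 0.5 [-0.7  0.8  4.6]
29.8 0.7 [ 1.8 -0.3  2.8]
24.9 0.7 [2.6 0.5 3.5]
20.7 0.7 [3.4 0.1 4.4]
16.5 0.7 [ 6.  -3.2  2.1]
stop x 15.100000000000012 [ 8.3 -3.7  0.2] tcp deck [17.3 -0.2 23.6] expected x 20.5 t 19.8417 w 5.624903298441965
```

```bash
python3 - <<'E'
from h import *
a=bot.camera('wrist');b=bot.camera('top')[150:260,340:480]
b=cv2.resize(b,(534,420),interpolation=cv2.INTER_CUBIC)
a=cv2.resize(a,(560,420)); o=np.hstack([a,b]); cv2.imwrite('pics/w2.png',cv2.resize(o,None,fx=.73,fy=.73)[:,:,::-1])
E
```

```text
(no output)
```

View pics/w2.png

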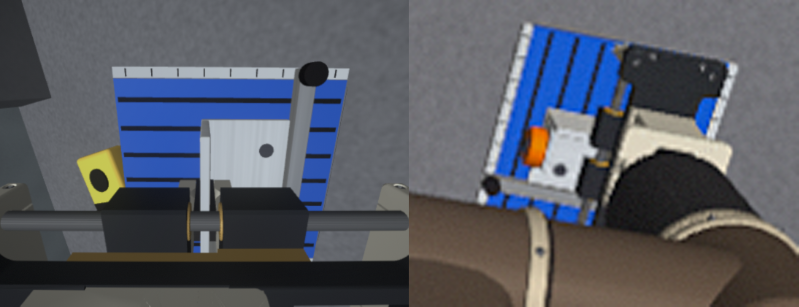

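```bash
cat >> h.py <<'E'
def release(k,s,xc,zoff=22.6,y=0,push=5):
    c,M,bar=DECK[k]
    F=lambda: M.T@bot.read_state()['contact_force']
    bot.line_to(deckp(k,xc,y,zoff-.5),10); print('pre',F().round(1))
    bot.move_gripper(18); bot.pause(.2); f0=F()
    T=lambda: M.T@(bot.read_state()['tcp_pos']-c); print('opened',f0.round(1),T().round(1))
    t=T(); x=t[0]+1; bot.line_to(deckp(k,x,y,14),30); bot.pause(.2); f0=F(); print('low',f0.round(1),T().round(1))
    x1=x
    while x>x1-16:
        x-=.7; bot.line_to(deckp(k,x,y,14),14); f=F()-f0
        if f[0]>push: break
    print('push',x,f.round(1),T().round(1)); bot.pause(.3); print(F().round(1))
    x=T()[0]+6; bot.line_to(deckp(k,x,y,14),15); bot.line_to(deckp(k,x,y,90),150)
    print('t',bot.read_state()['t'])
E
python3 - <<'E'
from h import *
release('blue',-1,15.1)
E
```

```text
pre [ 5.8 -1.3 11. ]
opened [-0.4 -0.4 -0.8] [14.9  0.  22. ]
low [-0.5  0.  -0.5] [15.9 -0.  14.1]
push 9.599307502277469 [ 6.4 -1.9  1. ] [11.2  0.  14.3]
[ 5.5 -1.3  0.2]
t 25.3917
```

```bash
python3 - <<'E'
from h import *
pick('right',-1)
for x,z in ((36,92),(36,29),(28,22),(20,22)): print(np.round(bot.solve_ik(deckp('red',x,0,z),quat(DECK['red'][1],-1)),2))
E
```

```text
at [460.9 -28.2  22.9] [ 0.1 -0.  -0.4]
gripped w 5.8738967953641135 44.99453365802765 [460.4 -28.3  22.5] [-0.  -0.8  2.2]
lifted 5.476751803594897 44.9930477142334 [-0.8  -0.05 -3.06] t 30.7583
[ 0.99  0.07 -0.86  0.75 -0.61 -1.82]
[ 0.83  0.17 -0.95  1.06 -0.43 -2.01]
[ 0.81  0.18 -0.97  1.13 -0.41 -2.07]
[ 0.82  0.17 -0.99  1.16 -0.4  -2.1 ]
```

```bash
python3 - <<'E'
from h import *
place('red',-1,38)
a=bot.camera('wrist'); cv2.imwrite('pics/w3.png',a[:,:,::-1])
E
```

```text
f0 [-0.6   0.57 -2.12]
down 0.5 [-1.8 -0.9  4.8]
33.8 0.6 [ 1.8 -0.2  4.1]
29.6 0.6 [ 2.3 -0.5  6.6]
25.4 0.6 [4.2 0.2 6.7]
21.2 0.6 [ 7.9 -1.1  3.1]
stop x 20.49999999999999 [11.2 -1.6  1.8] tcp deck [22.1 -0.1 23.5] expected x 27.5 t 42.4333 w 5.8212964438498505
```

View pics/w3.png

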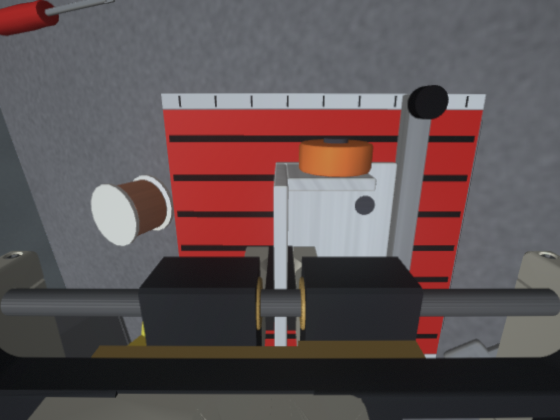

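```bash
python3 - <<'E'
from h import *
release('red',-1,20.5)
w=bot.camera('wrist')
bot.move_joints([0.4,0.0,-0.5,0,-1.0,-0.5])
t=bot.camera('top');print(bot.read_state()['t'])
t=cv2.resize(t[140:280,140:470],(800,340),interpolation=cv2.INTER_CUBIC); w=cv2.resize(w,(346,260))
o=np.vstack([t,np.hstack([w,np.zeros((260,454,3),np.uint8)])]);cv2.imwrite('pics/w4.png',o[:,:,::-1])
E
```

```text
pre [ 7.8 -3.7 16.2]
opened [ 0.2 -0.2  0.4] [20.4 -0.  22. ]
low [0.3 0.2 0.2] [21.4  0.1 14.2]
push 15.058846872139195 [ 5.5 -1.5 -0.5] [16.1  0.  14.3]
[ 6.5 -0.3  0.2]
t 47.8917
49.225
```

View pics/w4.png

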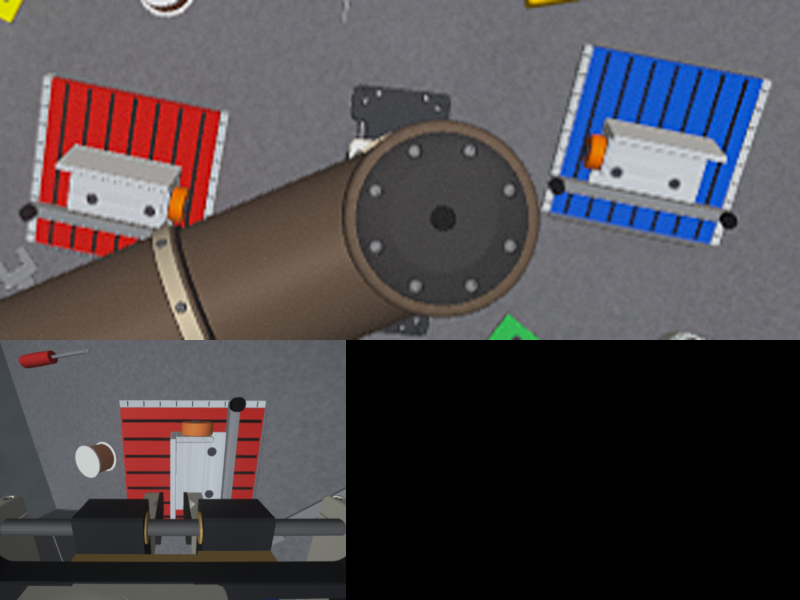

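Both brackets sit flat and square against their bars: red foot edge at about (115,210), blue at about (650,195). Wall positions match where each first made contact. I'm handing the job in.

```bash
python3 -c "
from plant import bot
print(bot.close_job())"
```

```text
the job is handed in; nothing more can be done
None
```

I handed the job in at about 49 s: the left-hand bracket is on the blue tray and the right-hand one on the red, each resting against its stop bar and released; no verdict was returned.

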